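# Open the filter bay of the air monitor

## Task

Open the filter bay of the air monitor that has the green cover: press its red snap tab all the way down, then push the released cover along its guides until it has dropped off its seat and lies flat on the monitor's white lower shelf, with the bay wholly uncovered. Only press and push with the fingers; do not lift the cover or pry it over the tab. Leave the orange-covered monitor shut and latched, and the other things on the bench where they stand.

Things in the scene. Friction and masses are not known exactly. Their poses are not given: they have to be found in the camera images.
- monitor_green: grey air monitor with the green cover, fixed, 284 x 122 mm. Origin on the bench under the front edge of the cover's seat; z up, x the way the cover slides off. Along x (mm; heights above bench): display head -150 to -96 (top 86), seat round the bay -94 to 0 (60), white lower shelf 0 to 128 (57), end stop from 128 (top 68). Guides 87 mm apart, tops at 70, run beside seat and shelf
- green_tab (a joint): red snap tab of the green-covered monitor: 0 = up (top 67.5 mm above the bench, blocks the cover; may start up to 1 mm down), 0.0095 m = fully down at its stop (top 58 mm, cover free). It moves straight down, takes about 4 N, has no spring and stays where it is left
- green_tab_top (a point): centre of the top face of the red snap tab of the green-covered monitor, a flat square 40 x 40 mm just ahead of the cover (x from 1.5 to 41.5 mm in the monitor's frame); it goes down with the tab
- green_cover: green filter cover, loose, about 120 g, plate 90 (x) x 84 (y) x 8 mm with a rib on top; origin at the centre of its underside. Starts on the seat, centre at x = -47 mm of its monitor, axes parallel, front edge 3 to 4 mm short of the tab. Slides only along the guides to +x. After 92 mm or more its rear edge drops off the seat by 2 to 3 mm; end stop after about 130 mm
- green_rib (a point): the green cover's rib, the place to push: middle of its rear face (at x = +16 mm of the cover), half way up it. The rib is 60 mm long in y, 8 mm thick and stands from 8 mm (top of the plate) to 24 mm above the cover's underside; this point is at 16 mm
- monitor_orange: grey air monitor with the orange cover, fixed, 284 x 122 mm. Origin on the bench under the front edge of the cover's seat; z up, x the way the cover slides off. Along x (mm; heights above bench): display head -150 to -96 (top 86), seat round the bay -94 to 0 (60), white lower shelf 0 to 128 (57), end stop from 128 (top 68). Guides 87 mm apart, tops at 70, run beside seat and shelf
- orange_tab (a joint): red snap tab of the orange-covered monitor: 0 = up (top 67.5 mm above the bench, blocks the cover; may start up to 1 mm down), 0.0095 m = fully down at its stop (top 58 mm, cover free). It moves straight down, takes about 4 N, has no spring and stays where it is left
- orange_tab_top (a point): centre of the top face of the red snap tab of the orange-covered monitor, a flat square 40 x 40 mm just ahead of the cover (x from 1.5 to 41.5 mm in the monitor's frame); it goes down with the tab
- orange_cover: orange filter cover, loose, about 120 g, plate 90 (x) x 84 (y) x 8 mm with a rib on top; origin at the centre of its underside. Starts on the seat, centre at x = -47 mm of its monitor, axes parallel, front edge 3 to 4 mm short of the tab. Slides only along the guides to +x. After 92 mm or more its rear edge drops off the seat by 2 to 3 mm; end stop after about 130 mm
- orange_rib (a point): the orange cover's rib, the place to push: middle of its rear face (at x = +16 mm of the cover), half way up it. The rib is 60 mm long in y, 8 mm thick and stands from 8 mm (top of the plate) to 24 mm above the cover's underside; this point is at 16 mm
- spare_filter: spare filter cartridge standing between the two monitors, white with blue ends, 38 mm across, 40 mm tall; origin under its centre
- wash_bottle: white bottle with a red cap, 60 mm across, 160 mm tall; origin under its centre
- swab_jar: clear jar with a blue lid, 64 mm across, 85 mm tall; origin under its centre
- screwdriver: screwdriver with a yellow handle, 170 mm long, lying along its x axis; origin under its middle
- gauge: dark green handheld gauge with a round dial, 150 x 60 mm, 40 mm tall, lying on the bench; origin under its centre
- brass_weight: brass weight, 40 mm across, 50 mm tall; origin under its centre
Not all that is in view belongs to the job. Of the things shaped like the orange_cover, the orange one is meant.

How it is judged:
By the outcome, as a careful person would: the job done as asked, in the order asked, and still so for the second after the job is handed in, with the robot touching nothing.
It also fails if it takes over 38 s, if anything falls off the work surface, if the arm or the gripper's body presses on something with over 40 N, if the wrist force passes 120 N, or if a joint passes its speed limit or range.

## Robot

A 6-joint arm with a two-finger parallel gripper is mounted at the origin on the work surface. World frame = base frame: x ahead of the robot, y to its left, z up, the work surface at z = 0. Lengths are in m, angles in rad, forces in N, time in s.
With the tool pointing down it reaches from about 0.35 to 0.775 m from the base axis. Payload 7.3 kg.
Tool frame: the origin (TCP) lies on the centre line of the jaws, within the pads' length; the fingertips stand 11 mm ahead of it and the grasp point (between the pads) lies 8 mm behind it; y points along the fingers, z is the direction in which the jaws open and shut, and the axes are right-handed (so a half turn about y gives the same grasp; the last joint's range is limited). The gripper opens to 92 mm and grips with 3 to 60 N. Pads are 19 mm wide; open, the fingers measure 130 mm over their backs; the gripper's body (75 mm by 190 mm) begins 47 mm behind the grasp point.
Start: joints at [0.971, 0.342, 1.524, -0, 1.275, -0.146], TCP at [0.23, 0.472, 0.238] pointing down, gripper open.
Joint ranges: [-2.53, 2.53], [-0.77, 2.02], [0.04, 2.7], [-1, 4.14], [0.28, 2.66], [-3.11, 3.11]. Speed limits (rad/s): [2.57, 2.57, 3.14, 3.14, 3.14, 3.14].

## Interface

Orientations are given as [roll, pitch, yaw] about the fixed x, y, z axes, in that order (R = Rz(yaw) Ry(pitch) Rx(roll)).
In Python, from cell import robot, cams gives the robot as it stands.
- The arm moves only by the tool apply_moves, never from a script. Its argument "plan" is a list of rows, each a list of 7 numbers: the shift along the tool's x, y, z in m, then the turn, a rotation vector about the tool's x, y, z in degrees, then the gripper command: -1 is fully open, 1 is shut, values between are in proportion. A call has exactly 5 rows; each row is the pose to reach, as a shift and turn from the pose commanded when the call began, along the tool's axes at that moment; what a row does not reach only later rows make up. A row lasts 1/8 s, in which the tool goes at most 62.5 mm and 10.7 degrees, less where a joint would pass 70% of its speed; a pose out of reach is approached as far as the arm can. A call with a gripper value outside its range is refused whole. The fingers move at their own pace and stop on an object; "squeeze" is the grip in N (left out, the last holds). Time passes only in rows, so rows that repeat a pose let the fingers close, or fill a call up. It gives the time, the measured TCP pose, the force and the opening at its end, in the units of the state.
- robot.observe(): the state, without advancing time (a new reading comes with each control period).
- cams.read_camera(name): name is "scene" or "top" or "wrist"; returns the picture (480x640x3 uint8, blue, green, red); there is no depth.
- cams.calibration(name): a dict with "fx", "fy", "cx", "cy" (pixels), "extrinsics" (4x4, takes a point from world to camera coordinates); the wrist camera has in their place "T_tool_cam" (4x4, takes a point from camera to tool coordinates, whose origin is the TCP and whose axes are the tool frame's). Camera axes: x right, y up, looking along -z (the intrinsics and any distortion apply to the point x, -y, -z); pixel columns grow to the right and rows downward; lengths in m; the calibration is good to about 2 mm. A picture is of the moment at which its call begins: read the wrist's pose just before it. calibration takes no time and is no camera call.
- robot.hand_in(): hands the job in, once; it reports no verdict.
The state is a dict: "time": time; "qpos": joint angles; "qvel": joint speeds; "joint_efforts": joint torques, N m; "tool_pos": TCP position; "tool_rot": TCP orientation; "contact_force": force on the tool from outside, world axes, zero at the start; "torque": the same for the moment, N m; "opening": finger opening in m.
Only numpy, scipy, OpenCV 4.12 (cv2) and the standard library are available. Lean on these libraries where they do the work, as an engineer would, in place of code of your own. Each camera call takes 0.05 s, during which the arm holds its last target. There are 200 camera calls.

## Working session

There is one attempt and no reset: what is moved stays moved. The work goes in short steps, Python scripts to look and compute and a tool call to move; the robot and the scene stay as the last step left them, time stands still between calls to the robot, and variables do not carry over. Pictures are saved under pics/ and viewed, about 8 in all and at most 12, crops included, and the job is handed in when it is done.

Besides the shell and the picture viewer there is one more tool, called after "Emit:" in YAML: its name, and indented under it one key for each argument. apply_moves: Moves the arm, as the interface text tells. Its arguments: {"type":"object","properties":{"plan":{"type":"array","items":{"type":"array","items":{"type":"number"}}},"squeeze":{"type":"number"}},"required":["plan"]}

```bash
ls; mkdir -p pics; cat > h.py <<'E'
import numpy as np, cv2
from cell import robot, cams
np.set_printoptions(precision=4,suppress=True)
def ray(name,u,v):
    c=cams.calibration(name); E=np.array(c["extrinsics"])
    p=np.array([[[u,v]]],float)
    K=np.array([[c["fx"],0,c["cx"]],[0,c["fy"],c["cy"]],[0,0,1]])
    d=np.array(c.get("distortion",c.get("dist",np.zeros(5))),float)
    q=cv2.undistortPoints(p,K,d)[0,0]
    R=E[:3,:3]; return -R.T@E[:3,3], R.T@np.array([q[0],-q[1],-1])
def atz(name,u,v,z):
    o,d=ray(name,u,v); return o+d*(z-o[2])/d[2]
E
python3 - <<'E'
from h import *
for n in("top","scene"): cv2.imwrite(f"pics/{n}0.png",cams.read_camera(n)); print(cams.calibration(n))
print(cams.calibration("wrist")); print(robot.observe())
E
```

```text
pics
{'fx': 537.4616589872044, 'fy': 537.4616589872044, 'cx': 324.04356549671934, 'cy': 241.53225123790247, 'extrinsics': array([[ 0.0069, -0.9999,  0.0136, -0.0214],
       [ 0.9849,  0.0091,  0.1728, -0.5485],
       [-0.1729,  0.0122,  0.9849, -1.1961],
       [ 0.    ,  0.    ,  0.    ,  1.    ]])}
{'fx': 436.3499610459318, 'fy': 436.3499610459318, 'cx': 318.22218701047296, 'cy': 235.8553496304588, 'extrinsics': array([[-0.6772,  0.7357, -0.01  ,  0.3529],
       [-0.5084, -0.458 ,  0.7292,  0.2214],
       [ 0.5319,  0.499 ,  0.6842, -1.3248],
       [ 0.    ,  0.    ,  0.    ,  1.    ]])}
{'fx': 381.8361153826491, 'fy': 381.8361153826491, 'cx': 322.51915722580543, 'cy': 241.90686191071487, 'T_tool_cam': array([[ 0.0002, -0.9598, -0.2806, -0.0767],
       [-0.0003,  0.2806, -0.9598, -0.1472],
       [ 1.    ,  0.0003, -0.0003, -0.0001],
       [ 0.    ,  0.    ,  0.    ,  1.    ]])}
{'time': 0.1, 'qpos': array([ 0.971 ,  0.3426,  1.5249, -0.    ,  1.2754, -0.146 ]), 'qvel': array([ 0.001 , -0.0019, -0.0022,  0.0001,  0.0001,  0.0002]), 'joint_efforts': array([  0.0023, -43.2003, -24.4696,   0.0721,   0.0525,  -0.    ]), 'tool_pos': array([0.23  , 0.4716, 0.2371]), 'tool_rot': array([-1.5721,  0.0002, -0.4538]), 'contact_force': array([ 0.9025,  0.8141, -0.0713]), 'torque': array([-0.0419, -0.009 , -0.0573]), 'opening': 0.09184451460910993}
```

View pics/top0.png

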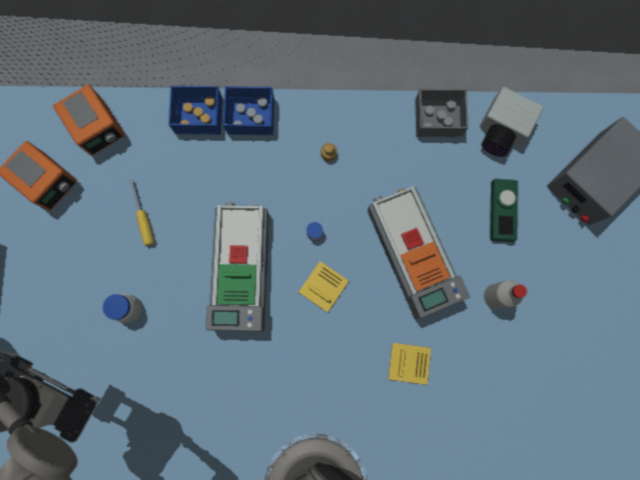

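View pics/scene0.png

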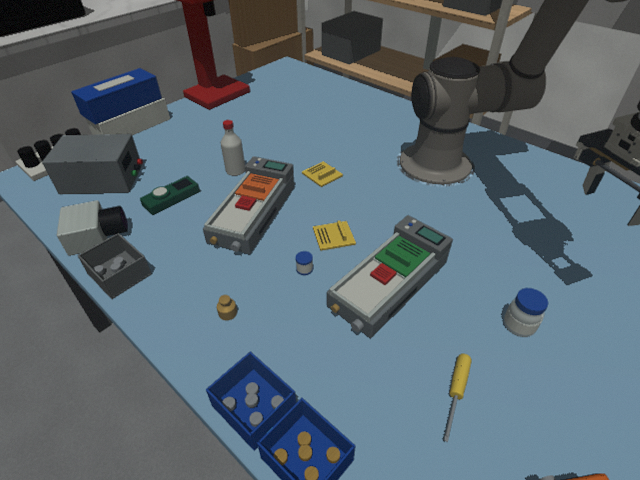

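The top view shows two monitors: one with a green cover at about (237,283) and red tab at (239,254), the other with an orange cover at (426,264). The green-covered one at (237,283) is the one meant, and I'll confirm it in an enlarged crop. The orange boxes at upper left and the yellow cards are irrelevant.

```bash
python3 - <<'E'
from h import *
im=cv2.imread("pics/top0.png")[195:340,190:290]
cv2.imwrite("pics/crop0.png",cv2.resize(im,None,fx=4,fy=4,interpolation=cv2.INTER_CUBIC))
E
```

```text
(no output)
```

View pics/crop0.png

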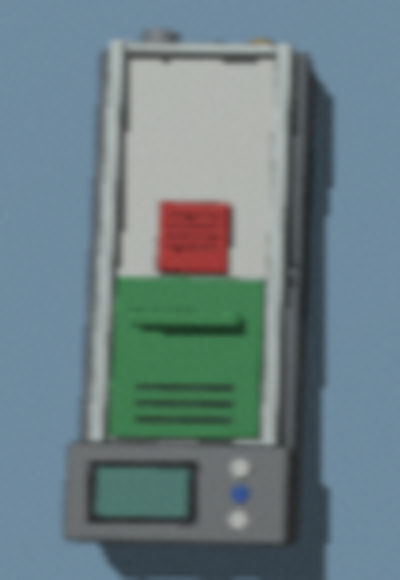

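The crop confirms the green cover (crop x 107–265, y 279–438), with its red tab directly ahead (158–230, 203–274). Next I'll fit the monitor's pose from these corners.

```bash
python3 - <<'E'
from h import *
from scipy.optimize import least_squares
P=[((161,203),(41.5,20,67)),((230,204),(41.5,-20,67)),((228,274),(1.5,-20,67)),((158,274),(1.5,20,67)),
((118,279),(-2,42,68)),((265,280),(-2,-42,68)),((107,437),(-92,42,68)),((262,438),(-92,-42,68))]
W=[];M=[]
for (a,b),m in P:
    W.append(atz("top",(a+.5)/4-.5+190,(b+.5)/4-.5+195,m[2]/1000)[:2]); M.append(np.array(m[:2])/1000)
W=np.array(W);M=np.array(M)
def f(p):
    c,s=np.cos(p[2]),np.sin(p[2]); return (M@np.array([[c,s],[-s,c]])+p[:2]-W).ravel()
r=least_squares(f,[.5,.15,0]); print(r.x,np.degrees(r.x[2])); print(f(r.x).reshape(-1,2)*1000)
x,y,t=r.x
for n,a in(("tab",.0215),("ribrear",-.031)): print(n,x+a*np.cos(t),y+a*np.sin(t))
E
```

```text
[ 0.493   0.1778 -0.0071] -0.4091273103060616
[[ 0.2347  0.5672]
 [ 0.1657 -0.3289]
 [ 0.2337  0.0952]
 [ 0.8631  0.6714]
 [ 0.6887  0.483 ]
 [-0.0615 -0.8141]
 [-0.7084 -1.3861]
 [-1.4159  0.7122]]
tab 0.5145383860309617 0.17768625471594054
ribrear 0.46203972447167607 0.17806113400796536
```

```bash
cat >> h.py <<'E'
from scipy.spatial.transform import Rotation as Ro
def togo(p,yaw):
    s=robot.observe(); R=Ro.from_euler("xyz",s["tool_rot"]); T=Ro.from_euler("xyz",[-np.pi/2,0,yaw])
    print("t",s["time"],"tcp",s["tool_pos"],s["tool_rot"],"F",s["contact_force"],"open",s["opening"])
    print("shift",R.inv().apply(np.array(p)-s["tool_pos"]),"turn",np.degrees((R.inv()*T).as_rotvec()))
E
echo
```

Emit:
apply_moves:
  plan:
    - [0.06,0,-0.03,0,-8,0,1]
    - [0.12,0,-0.06,0,-16,0,1]
    - [0.17,0,-0.08,0,-25.6,0,1]
    - [0.23,0,-0.105,0,-25.6,0,1]
    - [0.28,0,-0.13,0,-25.6,0,1]
  squeeze: 20

```text
time: 0.72
tool_pos: [0.4249, 0.2318, 0.2376]
tool_rot: [-1.571, 0.0, -0.007]
contact_force: [1.2, 1.6, -0.9]
opening: 0.0465
```

```bash
python3 - <<'E'
from h import *
togo([.45,.178,.25],-.0071)
E
```

```text
t 0.725 tcp [0.4249 0.2318 0.2376] [-1.5706  0.0001 -0.0066] F [ 1.1738  1.5881 -0.8758] open 0.04647776576203277
shift [ 0.0255 -0.0124 -0.0537] turn [-0.0086  0.0304 -0.0047]
```

Emit:
apply_moves:
  plan:
    - [0.025,-0.012,-0.054,0,0,0,1]
    - [0.025,-0.012,-0.054,0,0,0,1]
    - [0.025,-0.012,-0.054,0,0,0,1]
    - [0.025,-0.012,-0.054,0,0,0,1]
    - [0.025,-0.012,-0.054,0,0,0,1]

```text
time: 1.35
tool_pos: [0.4479, 0.1804, 0.2496]
tool_rot: [-1.571, 0.0, -0.005]
contact_force: [0.1, 0.1, -0.4]
opening: 0.0006
```

```bash
python3 - <<'E'
from h import *
s=robot.observe(); im=cams.read_camera("wrist"); cv2.imwrite("pics/w1.png",im)
np.savez("w1.npz",p=s["tool_pos"],r=s["tool_rot"]); print(s["tool_pos"],s["tool_rot"],s["opening"],s["time"])
E
```

```text
[0.4479 0.1804 0.2496] [-1.5707  0.0004 -0.0047] 0.0005883234623795042 1.35
```

View pics/w1.png

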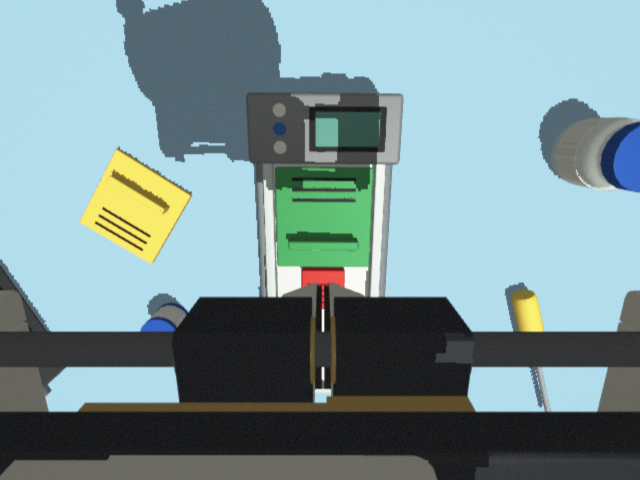

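The wrist view shows the green cover's corners at (276,167), (371,167), (276,267) and (369,267), and the head's top corners at (248,94) and (402,94). I'll use these to cross-check the pose.

```bash
python3 - <<'E'
from h import *
from scipy.optimize import least_squares
d=np.load("w1.npz");c=cams.calibration("wrist");T=np.array(c["T_tool_cam"]);R=Ro.from_euler("xyz",d["r"]).as_matrix()
P=[((276,167),(-92,-42,68)),((371,167),(-92,42,68)),((276,267),(-2,-42,68)),((369,267),(-2,42,68)),((248,94),(-150,-61,86)),((402,94),(-150,61,86)),((247,163),(-96,-61,86)),((401,163),(-96,61,86)),((302,269),(1.5,-20,67)),((344,269),(1.5,20,67))]
W=[];M=[]
for (u,v),m in P:
    r=R@T[:3,:3]@np.array([(u-c["cx"])/c["fx"],-(v-c["cy"])/c["fy"],-1]); o=R@T[:3,3]+d["p"]
    W.append((o+r*(m[2]/1000-o[2])/r[2])[:2]);M.append(np.array(m[:2])/1000)
W=np.array(W);M=np.array(M)
def f(p):
    c,s=np.cos(p[2]),np.sin(p[2]); return (M@np.array([[c,s],[-s,c]])+p[:2]-W).ravel()
r=least_squares(f,[.5,.15,0]);print(r.x);print(f(r.x).reshape(-1,2)*1000)
togo([.514,.178,.09],-.007)
E
```

```text
[ 0.493   0.1811 -0.0113]
[[-0.3021 -1.5108]
 [ 0.2436  1.8816]
 [-0.4049  0.9959]
 [ 0.1046 -0.0686]
 [-2.0072 -2.829 ]
 [-1.2031  1.8512]
 [ 0.3724  0.441 ]
 [ 1.1356 -0.718 ]
 [ 0.9044 -0.7249]
 [ 1.1567  0.6816]]
t 1.4 tcp [0.448  0.1803 0.2496] [-1.5707  0.0002 -0.005 ] F [ 0.5612  0.8962 -0.5288] open 0.00017515410182931067
shift [ 0.0661  0.1596 -0.002 ] turn [-0.0034  0.1162 -0.0136]
```

Emit:
apply_moves:
  plan:
    - [0.03,0.03,0,0,0,0,1]
    - [0.066,0.06,-0.001,0,0,0,1]
    - [0.066,0.11,-0.001,0,0,0,1]
    - [0.066,0.15,-0.001,0,0,0,1]
    - [0.066,0.155,-0.001,0,0,0,1]

```text
time: 2.02
tool_pos: [0.5126, 0.1781, 0.0922]
tool_rot: [-1.572, 0.006, -0.006]
contact_force: [-0.3, -0.0, 0.5]
opening: 0.0004
```

Emit:
apply_moves:
  plan:
    - [0,0.005,0,0,0,0,1]
    - [0,0.01,0,0,0,0,1]
    - [0,0.013,0,0,0,0,1]
    - [0,0.016,0,0,0,0,1]
    - [0,0.018,0,0,0,0,1]

```text
time: 2.65
tool_pos: [0.5147, 0.1779, 0.077]
tool_rot: [-1.571, -0.001, -0.007]
contact_force: [-1.4, -0.6, 4.2]
opening: 0.0003
```

Emit:
apply_moves:
  plan:
    - [0,0.002,0,0,0,0,1]
    - [0,0.004,0,0,0,0,1]
    - [0,0.006,0,0,0,0,1]
    - [0,0.0075,0,0,0,0,1]
    - [0,0.0075,0,0,0,0,1]

```text
time: 3.28
tool_pos: [0.5147, 0.1779, 0.0692]
tool_rot: [-1.571, -0.0, -0.007]
contact_force: [-0.3, -0.4, 3.2]
opening: 0.0004
```

Emit:
apply_moves:
  plan:
    - [0,0.0005,0,0,0,0,1]
    - [0,0.001,0,0,0,0,1]
    - [0,0.0015,0,0,0,0,1]
    - [0,0.002,0,0,0,0,1]
    - [0,0.002,0,0,0,0,1]

```text
time: 3.9
tool_pos: [0.5147, 0.1779, 0.069]
tool_rot: [-1.571, -0.001, -0.007]
contact_force: [-5.6, -2.7, 18.6]
opening: 0.0004
```

Emit:
apply_moves:
  plan:
    - [0,-0.03,0,0,0,0,1]
    - [0,-0.055,0,0,0,0,1]
    - [-0.04,-0.055,0.001,0,0,0,1]
    - [-0.071,-0.055,0.001,0,0,0,1]
    - [-0.071,-0.055,0.001,0,0,0,1]

```text
time: 4.53
tool_pos: [0.4414, 0.1793, 0.1219]
tool_rot: [-1.571, 0.002, -0.006]
contact_force: [-0.5, -0.1, 0.1]
opening: 0.0005
```

Emit:
apply_moves:
  plan:
    - [0,0,0,0,0,0,1]
    - [0,0.02,0,0,0,0,1]
    - [0,0.03,0,0,0,0,1]
    - [0,0.038,0,0,0,0,1]
    - [0,0.038,0,0,0,0,1]

```text
time: 5.15
tool_pos: [0.4435, 0.1792, 0.0837]
tool_rot: [-1.571, 0.001, -0.007]
contact_force: [-0.4, -0.8, -0.2]
opening: -0.0
```

```bash
python3 - <<'E'
from h import *
togo([.444,.179,.082],-.008)
im=cams.read_camera("scene")[200:350,310:470]
cv2.imwrite("pics/s2.png",cv2.resize(im,None,fx=4,fy=4,interpolation=cv2.INTER_CUBIC))
E
```

```text
t 5.15 tcp [0.4435 0.1792 0.0837] [-1.571   0.0011 -0.0072] F [-0.393  -0.7621 -0.236 ] open -4.5983088689259804e-05
shift [ 0.0005  0.0017 -0.0002] turn [ 0.0104  0.0475 -0.062 ]
```

View pics/s2.png

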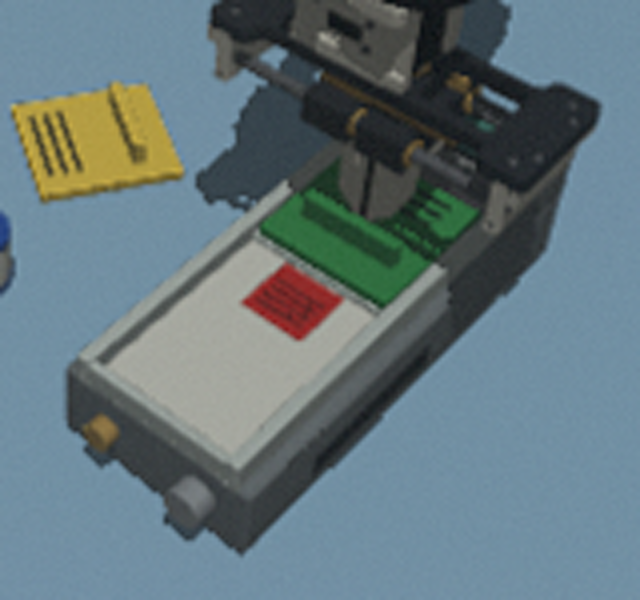

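The tab is flush with the shelf (crop (293,300)), and the fingertips are behind the rib (370,215). Next is the push.

Emit:
apply_moves:
  plan:
    - [0.005,0.001,0,0,0,0,1]
    - [0.012,0.001,0,0,0,0,1]
    - [0.02,0.001,0,0,0,0,1]
    - [0.027,0.001,0,0,0,0,1]
    - [0.035,0.001,0,0,0,0,1]

```text
time: 5.82
tool_pos: [0.479, 0.1791, 0.0832]
tool_rot: [-1.571, 0.0, -0.007]
contact_force: [-1.1, 0.4, 0.9]
opening: 0.0006
```

Emit:
apply_moves:
  plan:
    - [0.008,0,0,0,0,0,1]
    - [0.016,0,0,0,0,0,1]
    - [0.024,0,0,0,0,0,1]
    - [0.032,0,0,0,0,0,1]
    - [0.04,0,0,0,0,0,1]

```text
time: 6.45
tool_pos: [0.5191, 0.1788, 0.0832]
tool_rot: [-1.571, -0.0, -0.007]
contact_force: [0.1, -0.4, -0.4]
opening: 0.0004
```

Emit:
apply_moves:
  plan:
    - [0.008,0,0,0,0,0,1]
    - [0.016,0,0,0,0,0,1]
    - [0.024,0,0,0,0,0,1]
    - [0.032,0,0,0,0,0,1]
    - [0.038,0,0,0,0,0,1]

```text
time: 7.08
tool_pos: [0.5571, 0.1785, 0.0832]
tool_rot: [-1.571, -0.0, -0.007]
contact_force: [-0.6, 0.2, -0.7]
opening: 0.0007
```

```bash
python3 - <<'E'
from h import *
togo([.565,.179,.082],-.008)
im=cams.read_camera("scene")[200:350,310:470]
cv2.imwrite("pics/s3.png",cv2.resize(im,None,fx=4,fy=4,interpolation=cv2.INTER_CUBIC))
E
```

```text
t 7.075 tcp [0.5571 0.1785 0.0832] [-1.5707 -0.0001 -0.0071] F [-0.6211  0.1891 -0.6529] open 0.0006630078403811386
shift [0.0079 0.0012 0.0005] turn [-0.0054  0.054   0.0052]
```

View pics/s3.png

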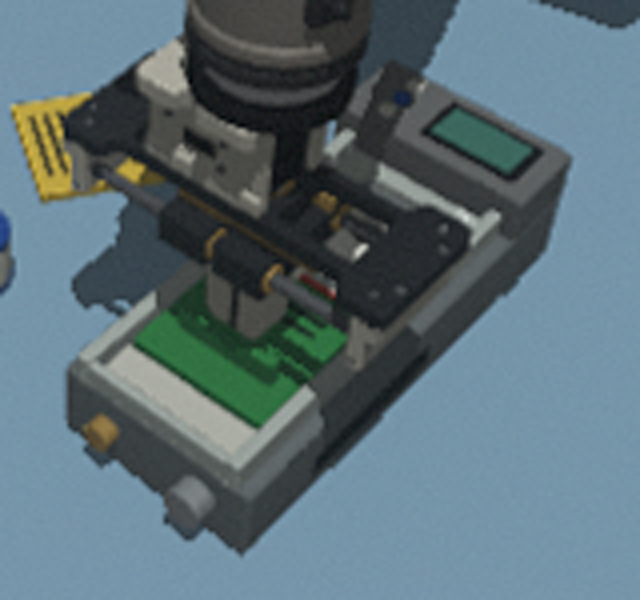

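The cover now lies on the shelf; its front edge runs (133,343) to (258,425), with the end stop still a little ahead. I'll push it slightly further, then back off and lift.

Emit:
apply_moves:
  plan:
    - [0.005,0,0,0,0,0,1]
    - [0.01,0,0,0,0,0,1]
    - [0.01,0,0,0,0,0,1]
    - [0.006,0,0,0,0,0,1]
    - [0,0,0,0,0,0,1]

```text
time: 7.75
tool_pos: [0.5561, 0.1786, 0.0832]
tool_rot: [-1.571, 0.0, -0.007]
contact_force: [-1.0, 0.1, 0.7]
opening: 0.0003
```

Emit:
apply_moves:
  plan:
    - [0,-0.04,0,0,0,0,1]
    - [0,-0.09,0,0,0,0,1]
    - [-0.05,-0.14,0,0,0,0,1]
    - [-0.11,-0.16,0,0,0,0,1]
    - [-0.16,-0.16,0,0,0,0,1]

```text
time: 8.38
tool_pos: [0.3951, 0.1797, 0.2448]
tool_rot: [-1.57, -0.004, -0.007]
contact_force: [0.8, 0.8, 0.3]
opening: 0.0005
```

Emit:
apply_moves:
  plan:
    - [0,0,0.05,0,0,0,1]
    - [0,0,0.1,0,0,0,1]
    - [0,0,0.15,0,0,0,1]
    - [0,0,0.2,0,0,0,1]
    - [0,0,0.2,0,0,0,1]

```text
time: 9.0
tool_pos: [0.3968, 0.3821, 0.2427]
tool_rot: [-1.57, 0.0, -0.003]
contact_force: [-1.1, 0.0, 0.1]
opening: 0.0006
```

```bash
python3 - <<'E'
from h import *
togo([.565,.179,.082],-.008)
z=lambda i:cv2.resize(i,None,fx=4,fy=4,interpolation=cv2.INTER_CUBIC)
a=z(cams.read_camera("scene")[200:350,310:470])[:, :480]; b=cams.read_camera("top"); c=cv2.resize(b[195:345,190:270],(320,600),interpolation=cv2.INTER_CUBIC)
cv2.imwrite("pics/f.png",np.hstack([a,c])); cv2.imwrite("pics/f2.png",b)
E
```

```text
t 9.0 tcp [0.3968 0.3821 0.2427] [-1.5704  0.0004 -0.0032] F [-1.138   0.0389  0.0869] open 0.0005915228228287793
shift [ 0.1689  0.1605 -0.2026] turn [-0.0255  0.2727 -0.0203]
```

View pics/f.png

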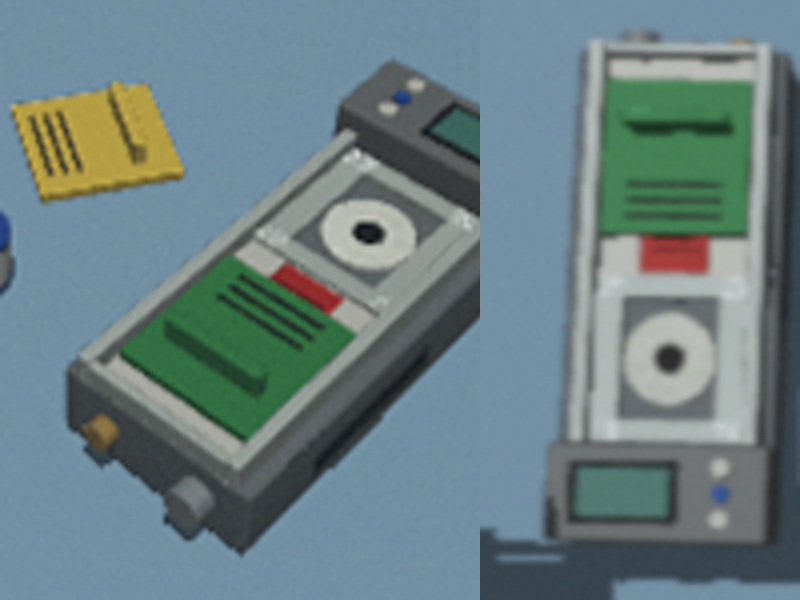

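View pics/f2.png

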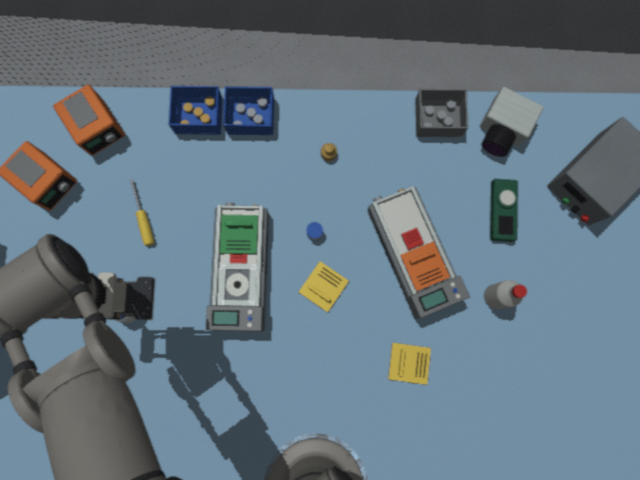

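The bay is fully uncovered (filter at (669,358) in the crop), and the cover lies flat on the shelf, about 20 mm clear of the seat. Everything else visible is unchanged. The jar is hidden under the arm, whose fingertips are at z ≈ 0.23, well above it.

```bash
python3 -c "
from cell import robot; print(robot.hand_in())"
```

```text
the job is handed in; nothing more can be done
None
```

The green-covered monitor's filter bay is open, and I handed the job in at about 9 s. No verdict was reported.

- **Tab:** I pressed the red tab with closed fingers until it hit its stop. The fingertips were at about 58 mm, where the force rose to about 19 N.
- **Cover:** I pushed the cover by its rib about 115 mm along the guides, then backed the fingers off and lifted clear.
- **Last checks:** The final scene and top pictures show the filter fully uncovered. The cover lies flat on the white shelf, about 20 mm past the seat and short of the end stop. The tab is down, and the orange monitor and everything else in view look unmoved.
- **Not confirmed:** The swab jar was hidden under the arm in the last picture. The fingertips passed well above it, at about 0.23 m against its 85 mm height, and I saw no contact force there.
- **Disagreement:** The top and wrist cameras put the monitor about 3 mm apart sideways (y). That was too small to affect the press or the push.

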